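Stir two kinds of deburring media together

ROBOT

A 6-joint arm with a two-finger parallel gripper is mounted at the origin on a cart in front of the work surface, level with it; the furniture and walls round the work are solid. World frame = base frame: x ahead of the robot, y to its left, z up, the work surface at z = 0. Lengths are in m, angles in rad, forces in N, time in s.
With the tool pointing down it reaches from about 0.35 to 0.975 m from the base axis. Payload 7.1 kg.
Tool frame: the origin (TCP) lies on the front face of the gripper's body, between the roots of the fingers; the fingertips stand 80 mm ahead of it and the grasp point (between the pads) lies 61 mm ahead of it; z points along the fingers, y is the line along which they close (so a half turn about z gives the same grasp; the last joint's range is limited). The gripper opens to 88 mm and grips with 3 to 60 N. Pads are 20 mm wide; open, the fingers measure 115 mm over their backs; the gripper's body (75 mm by 178 mm) begins 61 mm behind the grasp point.
Start: joints at [1.22, 0.423, 1.63, -0, 1.089, -0.019], TCP at [0.204, 0.591, 0.303] pointing down, gripper open.
Joint ranges: [-3, 3], [-0.9, 2.11], [0.09, 2.58], [-1.31, 4.45], [0.11, 2.69], [-2.54, 2.54]. Speed limits (rad/s): [2.39, 2.39, 3.01, 3.14, 3.14, 3.14].

INTERFACE

Orientations are given as a 3x3 rotation matrix whose columns are the frame's x, y, z axes.
In Python, from cell import env gives the robot as it stands.
- The arm moves only by the tool servo_tool, never from a script. Its argument "steps" is a list of rows, each an object with "travel": the shift along the tool's x, y, z in mm, a list of three; "angular": the turn, a rotation vector about the tool's x, y, z in rad, a list of three; "hand": the closure in counts, from 0 (fully open) to 255 (shut). In form: [{"travel": [x, y, z], "angular": [rx, ry, rz], "hand": hand}, ...]. A call has 1 to 12 rows; each row shifts and turns the commanded pose from where the row before left it, along the tool's axes as they then stand; what a row does not reach is not made up. A row lasts 1/10 s, in which the tool goes at most 50 mm and 8.59 degrees, less where a joint would pass 70% of its speed; a pose out of reach is approached as far as the arm can. A call with a gripper value outside its range is refused whole. The fingers move at their own pace and stop on an object; the grip force is fixed at half the most. Time passes only in rows, so rows that do not move let the fingers close. It gives the time, the measured TCP pose, the force, the opening and the grip force at its end, in the units of the state.
- env.get_state(): the state, without advancing time (a new reading comes with each control period).
- env.camera(name): name is "scene" or "top" or "wrist"; returns the picture (400x640x3 uint8, red, green, blue); there is no depth.
- env.camera_params(name): a dict with "fx", "fy", "cx", "cy" (pixels), "camera_from_world" (4x4, takes a point from world to camera coordinates). Camera axes: x right, y up, looking along -z (the intrinsics and any distortion apply to the point x, -y, -z); pixel columns grow to the right and rows downward; lengths in m; the calibration is good to about 2 mm. A picture is of the moment at which its call begins: read the wrist's pose just before it. camera_params takes no time and is no camera call; for the wrist camera it gives the pose at the moment of the call.
- env.close_job(): hands the job in; it is judged then, once.
Trained networks look in the newest picture that a camera, given by its name, has taken for a name from the list of things; names that differ only in an ending like _2 or _b are one class to them, and where a whole thing is asked for, a point or a joint stands for the part that bears it (a point fixed in the world has none). Each returns a list of dicts, best first, with "conf" (0 to 1); they miss things now and then, are a little off and sometimes report something else, mostly with a low value. They report only what shows in the picture. A call takes as long as a camera call.
- env.find_in(camera, thing): "xyz" ([x, y, z] in m, in world coordinates, good to about 4 mm: the middle of the surface that is visible of it).
- env.spot_point(camera, thing): "xyz" ([x, y, z] in m, in world coordinates, good to about 4 mm: a listed point, or the origin of a listed thing).
The state is a dict: "t": time; "q": joint angles; "qd": joint speeds; "tau": joint torques, N m; "ee_pos": TCP position; "eef_rot": TCP orientation; "wrist_force": force on the tool from outside, world axes, zero at the start; "moment": the same for the moment, N m; "opening": finger opening in m; "gripper_force": force on a finger pad.
Only numpy, scipy, OpenCV 4.12 (cv2) and the standard library are available. Lean on these libraries where they do the work, as an engineer would, in place of code of your own. Each camera call takes 0.05 s, during which the arm holds its last target. There are 200 camera calls.

TASK

Pull the stirring paddle out of the blue dock by its steel neck, set it down on the bench and take it again by the wooden grip. With its blade down among the pieces, stir the pan clockwise (seen from above) in wide circles about the middle, at least two full turns, and keep on until both green cones and brown cylinders lie on each side of the pan's black line, every piece still in the pan. Then lay the paddle on the bench clear of the pan and let go; keep your fingers off the pieces and leave the other things alone.

Things in the scene. Friction and masses are not known exactly. Their poses are not given: they have to be found in the camera images.
- pan: Fixed aluminium pan, any yaw, 158 mm across, 36 mm high; floor 4 mm thick, inner radius 70 mm at the floor, 75 at the rim. Origin: centre of its underside; x along the 4 mm wide, 136 mm long black line painted across the floor through the centre, y across it. Cones start on its +y side, cylinders on -y, all within 50 mm of the centre along x; the line and its ends are clear.
- dock: Fixed blue sheet-metal hood, 95 mm long (x), 52 wide (86 over its flanges), 64 high, open only at its +x end; inside 46 mm wide, 61 high. Origin: centre of its underside. The paddle's wooden grip starts under it, the blade outside beyond the mouth: draw it out along +x by 95 mm or more, lifting less than 8 mm. The bench between dock and pan is free.
- paddle: Loose paddle, 0.12 kg, lying on blade edge and grip end; frame of this pose: origin mid lower blade edge, z up, x from grip to blade. Steel comb blade at x=0: 40 mm wide, 4 thick, 44 high. Stem rises to z=70; from there the handle slopes down toward -x by 0.323 rad: round neck 12 mm thick to x=-91 (z=57 at x=-40), grip 22 wide, 20 thick, x=-96 to -180. Nose-down pitch 0.3 rad levels it.
- paddle_tip (a point): Middle of the blade's lower edge (the paddle's origin).
- paddle_grip (a point): Centre of the wooden grip, at (-138, 0, 24) mm in the paddle's frame.
- cone1: Green plastic deburring cone, 22 mm across the base, 20 mm high, 12 g. Loose in the pan, at first standing on its base. Origin: on its axis at half its height; z toward the point.
- cone2: Green plastic deburring cone, 22 mm across the base, 20 mm high, 12 g. Loose in the pan, at first standing on its base. Origin: on its axis at half its height; z toward the point.
- cone3: Green plastic deburring cone, 22 mm across the base, 20 mm high, 12 g. Loose in the pan, at first standing on its base. Origin: on its axis at half its height; z toward the point.
- cone4: Green plastic deburring cone, 22 mm across the base, 20 mm high, 12 g. Loose in the pan, at first standing on its base. Origin: on its axis at half its height; z toward the point.
- stub1: Red-brown ceramic deburring cylinder, 18 mm in diameter and 18 mm long, 14 g. Loose in the pan, at first upright. Origin: its centre; z along its axis.
- stub2: Red-brown ceramic deburring cylinder, 18 mm in diameter and 18 mm long, 14 g. Loose in the pan, at first upright. Origin: its centre; z along its axis.
- stub3: Red-brown ceramic deburring cylinder, 18 mm in diameter and 18 mm long, 14 g. Loose in the pan, at first upright. Origin: its centre; z along its axis.
- stub4: Red-brown ceramic deburring cylinder, 18 mm in diameter and 18 mm long, 14 g. Loose in the pan, at first upright. Origin: its centre; z along its axis.
- tin: Bystander: loose dark green round tin, 68 mm across, 42 mm high. Origin: centre of its underside.
- oiler: Bystander: loose black slender oiler, 27 mm across, 88 mm high, standing. Origin: centre of its underside.
- blue_box: Bystander: loose small dark blue carton, 35 x 56 x 45 mm. Origin: centre of its underside.

How it is judged:
By the outcome, as a careful person would: the job done as asked, in the order asked, and still so for the second after the job is handed in, with the robot touching nothing.
It also fails if it takes over 72 s, if anything falls off the work surface, if the arm or the gripper's body presses on something with over 40 N, if the wrist force passes 120 N, or if a joint passes its speed limit or range.

## Working session

There is one attempt and no reset: what is moved stays moved. The work goes in short steps, Python scripts to look and compute and a tool call to move; the robot and the scene stay as the last step left them, time stands still between calls to the robot, and variables do not carry over. Pictures are saved under pics/ and viewed, at most 10 in all, crops included, and the job is handed in when it is done.

Besides the shell and the picture viewer there is one more tool, called after ">>>" in YAML: its name, and indented under it one key for each argument. servo_tool: Moves the arm, as the interface text tells. Its arguments: {"type":"object","properties":{"steps":{"type":"array","items":{"type":"object","properties":{"travel":{"type":"array","items":{"type":"number"}},"angular":{"type":"array","items":{"type":"number"}},"hand":{"type":"number"}}}}},"required":["steps"]}

```bash
ls; mkdir -p pics; python3 - <<'E'
from cell import env
import cv2, numpy as np
s=env.get_state(); print({k:np.round(v,3).tolist() for k,v in s.items()})
for c in ("top","scene"):
    im=env.camera(c); cv2.imwrite(f"pics/{c}0.png",im[:,:,::-1])
    for t in ("pan","dock","paddle","paddle_tip","paddle_grip","tin","oiler","blue_box"):
        r=env.spot_point(c,t); print(c,t,[(np.round(d["xyz"],3).tolist(),round(d["conf"],2)) for d in r[:2]])
for t in ("cone1","stub1"):
    r=env.spot_point("top",t); print(t,[(np.round(d["xyz"],3).tolist(),round(d["conf"],2)) for d in r[:6]])
p=env.camera_params("top");print(p)
E
```

```text
pics
{'t': 0.0, 'q': [1.22, 0.424, 1.631, 0.0, 1.089, -0.019], 'qd': [0.001, 0.002, 0.0, -0.001, -0.001, 0.001], 'tau': [0.001, -54.463, -27.366, 0.064, 0.023, -0.0], 'ee_pos': [0.203, 0.591, 0.302], 'eef_rot': [[-0.945, 0.326, -0.001], [0.326, 0.945, -0.001], [0.0, -0.002, -1.0]], 'wrist_force': [0.889, 0.594, 0.122], 'moment': [0.037, -0.068, 0.008], 'gripper_force': 0.0, 'opening': 0.087}
top pan [([0.42, -0.313, -0.001], 0.8)]
top dock [([0.527, -0.542, 0.0], 0.78)]
top paddle [([0.388, -0.519, -0.004], 0.76)]
top paddle_tip [([0.39, -0.518, 0.003], 0.72)]
top paddle_grip [([0.395, -0.338, 0.015], 0.69)]
top tin [([0.267, -0.251, 0.0], 0.94)]
top oiler [([0.48, -0.625, -0.001], 0.6)]
top blue_box [([0.329, -0.198, -0.001], 0.78)]
scene pan [([0.415, -0.314, -0.002], 0.79)]
scene dock [([0.528, -0.534, 0.001], 0.74)]
scene paddle [([0.393, -0.516, 0.001], 0.89)]
scene paddle_tip [([0.391, -0.514, 0.002], 0.67)]
scene paddle_grip [([0.526, -0.544, 0.024], 0.76)]
scene tin [([0.268, -0.252, 0.003], 0.65), ([0.397, -0.261, 0.014], 0.47)]
scene oiler [([0.482, -0.626, -0.004], 0.82)]
scene blue_box [([0.33, -0.199, 0.003], 0.68), ([0.399, -0.332, 0.01], 0.24)]
cone1 [([0.438, -0.29, 0.014], 0.61), ([0.469, -0.298, 0.012], 0.47), ([0.432, -0.26, 0.011], 0.39)]
stub1 [([0.397, -0.341, 0.015], 0.54), ([0.444, -0.361, 0.013], 0.48), ([0.409, -0.367, 0.013], 0.44), ([0.362, -0.331, 0.018], 0.4)]
{'fx': 520.4696440941052, 'fy': 520.4696440941052, 'cx': 320.0745373372623, 'cy': 197.67676162901896, 'camera_from_world': array([[-0.0277423 , -0.99957157,  0.00932944, -0.41173474],
       [ 0.99428229, -0.02663033,  0.10340964, -0.39623407],
       [-0.10311689,  0.01214491,  0.9945951 , -1.26131246],
       [ 0.        ,  0.        ,  0.        ,  1.        ]])}
```

View pics/top0.png

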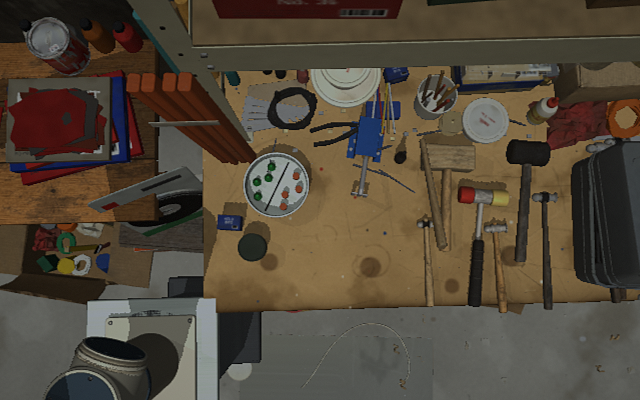

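View pics/scene0.png

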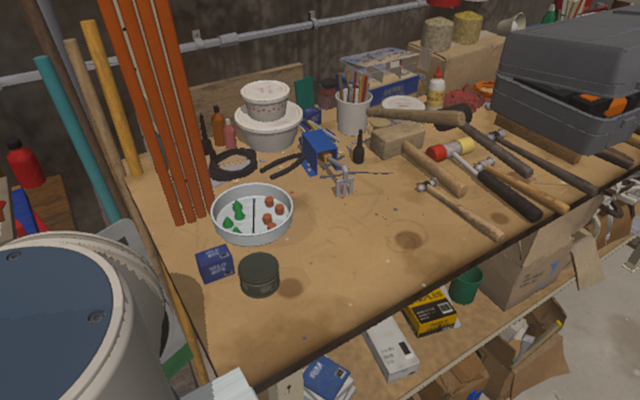

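The top view shows the pan at about (277,183), with its line running from (263,205) to (290,165). The dock is at (368,135), the blade at (359,192), and orange bars stand at about (250,160) beside the pan. I'll overlay the model and check bar clearance before moving.

```bash
cat > h.py <<'E'
from cell import env
import numpy as np, cv2
from scipy.spatial.transform import Rotation as R
def proj(p,P):
    P=np.atleast_2d(P); c=(p["camera_from_world"]@np.c_[P,np.ones(len(P))].T).T
    return np.c_[p["cx"]+p["fx"]*c[:,0]/-c[:,2], p["cy"]-p["fy"]*c[:,1]/-c[:,2]]
def unproj(p,uv,z):
    uv=np.atleast_2d(uv).astype(float); d=np.c_[(uv[:,0]-p["cx"])/p["fx"],-(uv[:,1]-p["cy"])/p["fy"],-np.ones(len(uv))]
    T=np.linalg.inv(p["camera_from_world"]); d=d@T[:3,:3].T; o=T[:3,3]
    return o+d*((z-o[2])/d[:,2])[:,None]
def fr(x,y,yaw,pts,z=0):
    return R.from_euler('z',yaw).apply(np.array(pts)/1000)+[x,y,z]
def crop(im,p,polys,x0,y0,w,h,k):
    o=cv2.resize(im[y0:y0+h,x0:x0+w],None,fx=k,fy=k,interpolation=cv2.INTER_CUBIC)[:,:,::-1].copy()
    for pts,col in polys:
        q=((proj(p,pts)-[x0-.5,y0-.5])*k).astype(int)
        cv2.polylines(o,[q],False,col,1)
    return o
E
python3 - <<'E'
from h import *
p=env.camera_params("top"); im=cv2.imread("pics/top0.png")[:,:,::-1]
c=np.array([.418,-.3135])
v,u=np.mgrid[0:400,0:640]; W=unproj(p,np.c_[u.ravel(),v.ravel()],.004)
d=np.hypot(*(W[:,:2]-c).T); g=im.reshape(-1,3).max(1)
m=(d<.062)&(g<75); q=W[m,:2]-W[m,:2].mean(0); _,_,V=np.linalg.svd(q); print("line",m.sum(),W[m,:2].mean(0),np.degrees(np.arctan2(V[0,1],V[0,0])))
ps=env.camera_params("scene")
for uv in [(172,225),(182,225),(208,213)]: print("scene",uv,unproj(ps,uv,0)[0].round(3))
for uv in [(255,160),(243,163),(205,155)]: print("top",uv,unproj(p,uv,0)[0].round(3))
def tri(a,b):
    from scipy.optimize import least_squares
    return least_squares(lambda X:np.r_[proj(p,X)[0]-a,proj(ps,X)[0]-b],[.5,-.2,.1]).x.round(3)
ims=cv2.imread("pics/scene0.png")[:,:,::-1]
yaw=np.arctan2(.021,-.1365)
D=[(60+-12.5,s*23,z) for s,z in((-1,0),(-1,64),(1,64),(1,0))]
polys=[]
dk=(.5275,-.538); tp=(.391,-.516)
polys.append((fr(*dk,yaw,[(47.5,-26,64),(47.5,26,64),(-47.5,26,64),(-47.5,-26,64),(47.5,-26,64),(47.5,-26,0)]),(0,255,255)))
polys.append((fr(*tp,yaw,[(0,-20,0),(0,20,0),(0,20,44),(0,-20,44),(0,-20,0)]),(0,255,0)))
polys.append((fr(*tp,yaw,[(0,0,70),(-91,0,40)]),(0,0,255)))
for r,z in((79,36),(70,4)): 
    t=np.linspace(0,6.28,40); polys.append((fr(*c,0,np.c_[r*np.cos(t),r*np.sin(t),0*t+z]),(255,0,255)))
for x in np.arange(.2,.75,.1): polys.append((np.array([[x,y,0] for y in (-.6,0.)]),(255,255,255)))
for y in np.arange(-.6,.01,.1): polys.append((np.array([[x,y,0] for x in (.2,.7)]),(255,255,255)))
cv2.imwrite("pics/c1.png",crop(im,p,polys,120,60,300,200,2.6))
cv2.imwrite("pics/c2.png",crop(ims,ps,polys,70,50,320,240,2.5))
E
```

```text
line 261 [ 0.42624065 -0.29156002] 153.26586336893013
scene (172, 225) [ 0.491 -0.17   0.   ]
scene (182, 225) [ 0.481 -0.187  0.   ]
scene (208, 213) [ 0.488 -0.244  0.   ]
top (255, 160) [ 0.487 -0.261  0.   ]
top (243, 163) [ 0.48  -0.231  0.   ]
top (205, 155) [ 0.503 -0.135  0.   ]
```

View pics/c1.png

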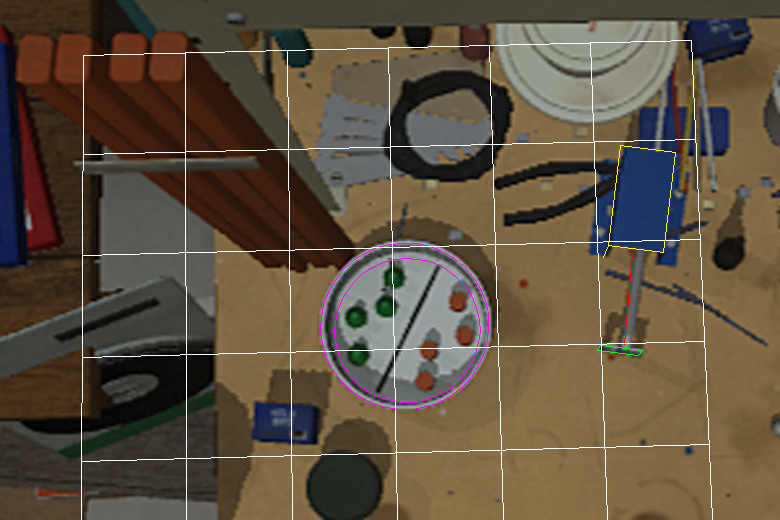

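View pics/c2.png

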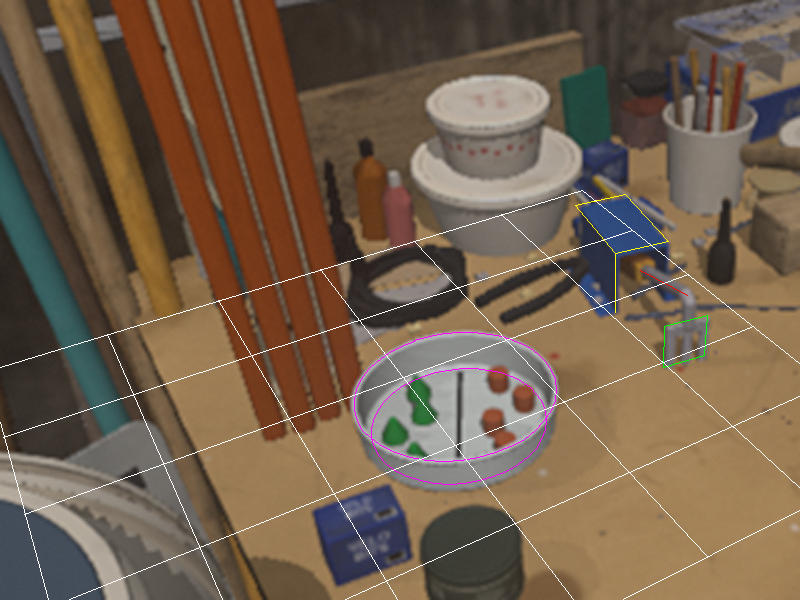

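The overlay fits the pan: centre (0.418,-0.314), line yaw about -25.5°. Dock and paddle yaw is about 171°. The bars stand at x≥0.48, y -0.13 to -0.26, so I'll swing past them at a small radius.

```bash
cat >> h.py <<'E'
import json
def pose(x,y,z,ya,pitch=0):
    "tool pose: ya = yaw (deg) of the paddle x axis = tool x; pitch: nose-up lean (rad) of tool about -paddle y"
    M=R.from_euler('z',ya,degrees=True)*R.from_euler('y',-pitch)*R.from_matrix(np.diag([1,-1,-1]))
    return np.array([x,y,z]),M
def rows(poses,hand,start=None):
    s=env.get_state()
    p,M=start or (np.array(s["ee_pos"]),R.from_matrix(s["eef_rot"]))
    out=[]
    for q,N in poses:
        t=np.round(M.inv().apply(q-p)*1000).astype(int); a=np.round((M.inv()*N).as_rotvec(),2)
        out.append({"travel":t.tolist(),"angular":(a+0.).tolist(),"hand":hand})
        p=p+M.apply(t/1000); M=M*R.from_rotvec(a)
    for i in range(0,len(out),12): print(json.dumps(out[i:i+12]).replace(", ",","))
    return p,M
E
python3 - <<'E'
from h import *
L=[]
def pol(r,az,z,ya): a=np.radians(az); return np.array([r*np.cos(a),r*np.sin(a),z,ya])
n=[((.622,71,.302,161),None),((.39,60,.30,90),9),((.39,-45,.30,-8.7),15)]
for (a,_),(b,k) in zip(n,n[1:]):
    for i in range(1,k+1): v=np.array(a)+(np.array(b)-a)*i/k; L.append(pol(*v))
a=L[-1]; b=np.array([.435,-.522,.22,-8.7])
# paddle x yaw = ya ; tool y = ya-90. target yaw 171.3 => start tool x yaw is 161
E
python3 - <<'E'
from h import *
def pol(r,az,z,ya): a=np.radians(az); return [r*np.cos(a),r*np.sin(a),z,ya]
n=[((.622,71,.302,161),0),((.40,50,.30,163),7),((.39,-48,.30,171),15)]
L=[]
for (a,_),(b,k) in zip(n,n[1:]):
    for i in range(1,k+1): L.append(pol(*(np.array(a)+(np.array(b)-a)*i/k)))
a=np.array(L[-1]); b=np.array([.43,-.522,.22,171.3])
L+=[a+(b-a)*i/7 for i in range(1,8)]
rows([pose(*v) for v in L],0)
E
```

```text
[{"travel": [-31,-36,1],"angular": [0.0,0.0,-0.01],"hand": 0},{"travel": [-27,-34,0],"angular": [0.0,0.0,0.0],"hand": 0},{"travel": [-24,-35,1],"angular": [0.0,0.0,-0.01],"hand": 0},{"travel": [-19,-37,0],"angular": [0.0,0.0,0.0],"hand": 0},{"travel": [-17,-37,0],"angular": [0.0,0.0,-0.01],"hand": 0},{"travel": [-12,-37,0],"angular": [0.0,0.0,0.0],"hand": 0},{"travel": [-9,-37,1],"angular": [0.0,0.0,-0.01],"hand": 0},{"travel": [-40,-21,0],"angular": [0.0,0.0,0.0],"hand": 0},{"travel": [-38,-26,0],"angular": [0.0,0.0,-0.01],"hand": 0},{"travel": [-34,-30,0],"angular": [0.0,0.0,-0.01],"hand": 0},{"travel": [-31,-33,0],"angular": [0.0,0.0,-0.01],"hand": 0},{"travel": [-25,-38,0],"angular": [0.0,0.0,-0.01],"hand": 0}]
[{"travel": [-21,-40,0],"angular": [0.0,0.0,-0.01],"hand": 0},{"travel": [-16,-42,0],"angular": [0.0,0.0,-0.01],"hand": 0},{"travel": [-11,-44,0],"angular": [0.0,0.0,-0.01],"hand": 0},{"travel": [-5,-44,0],"angular": [0.0,0.0,-0.01],"hand": 0},{"travel": [1,-45,0],"angular": [0.0,0.0,-0.01],"hand": 0},{"travel": [6,-44,0],"angular": [0.0,0.0,-0.01],"hand": 0},{"travel": [12,-44,0],"angular": [0.0,0.0,-0.01],"hand": 0},{"travel": [16,-41,0],"angular": [0.0,0.0,-0.01],"hand": 0},{"travel": [22,-39,0],"angular": [0.0,0.0,-0.01],"hand": 0},{"travel": [27,-36,0],"angular": [0.0,0.0,0.0],"hand": 0},{"travel": [-30,-29,11],"angular": [0.0,0.0,-0.01],"hand": 0},{"travel": [-28,-29,12],"angular": [0.0,0.0,0.0],"hand": 0}]
[{"travel": [-29,-29,11],"angular": [0.0,0.0,0.0],"hand": 0},{"travel": [-29,-29,11],"angular": [0.0,0.0,0.0],"hand": 0},{"travel": [-29,-29,12],"angular": [0.0,0.0,0.0],"hand": 0},{"travel": [-29,-29,11],"angular": [0.0,0.0,0.0],"hand": 0},{"travel": [-29,-29,12],"angular": [0.0,0.0,0.0],"hand": 0}]
```

>>> servo_tool:
  steps:
    - {"travel": [-31,-36,1],"angular": [0,0,-0.01],"hand": 0}
    - {"travel": [-27,-34,0],"angular": [0,0,0],"hand": 0}
    - {"travel": [-24,-35,1],"angular": [0,0,-0.01],"hand": 0}
    - {"travel": [-19,-37,0],"angular": [0,0,0],"hand": 0}
    - {"travel": [-17,-37,0],"angular": [0,0,-0.01],"hand": 0}
    - {"travel": [-12,-37,0],"angular": [0,0,0],"hand": 0}
    - {"travel": [-9,-37,1],"angular": [0,0,-0.01],"hand": 0}
    - {"travel": [-40,-21,0],"angular": [0,0,0],"hand": 0}
    - {"travel": [-38,-26,0],"angular": [0,0,-0.01],"hand": 0}
    - {"travel": [-34,-30,0],"angular": [0,0,-0.01],"hand": 0}
    - {"travel": [-31,-33,0],"angular": [0,0,-0.01],"hand": 0}
    - {"travel": [-25,-38,0],"angular": [0,0,-0.01],"hand": 0}

```text
t: 2.2
ee_pos: [0.3795, 0.1163, 0.3002]
eef_rot: [[-0.969, 0.249, 0.002], [0.249, 0.969, 0.0], [-0.002, 0.001, -1.0]]
wrist_force: [0.3, -0.0, 0.4]
opening: 0.0877
gripper_force: 0.0
```

>>> servo_tool:
  steps:
    - {"travel": [-21,-40,0],"angular": [0,0,-0.01],"hand": 0}
    - {"travel": [-16,-42,0],"angular": [0,0,-0.01],"hand": 0}
    - {"travel": [-11,-44,0],"angular": [0,0,-0.01],"hand": 0}
    - {"travel": [-5,-44,0],"angular": [0,0,-0.01],"hand": 0}
    - {"travel": [1,-45,0],"angular": [0,0,-0.01],"hand": 0}
    - {"travel": [6,-44,0],"angular": [0,0,-0.01],"hand": 0}
    - {"travel": [12,-44,0],"angular": [0,0,-0.01],"hand": 0}
    - {"travel": [16,-41,0],"angular": [0,0,-0.01],"hand": 0}
    - {"travel": [22,-39,0],"angular": [0,0,-0.01],"hand": 0}
    - {"travel": [27,-36,0],"angular": [0,0,0],"hand": 0}
    - {"travel": [-30,-29,11],"angular": [0,0,-0.01],"hand": 0}
    - {"travel": [-28,-29,12],"angular": [0,0,0],"hand": 0}

```text
t: 3.4
ee_pos: [0.308, -0.3586, 0.2773]
eef_rot: [[-0.988, 0.155, 0.002], [0.155, 0.988, -0.002], [-0.002, -0.002, -1.0]]
wrist_force: [-0.4, 0.3, 0.6]
opening: 0.0877
gripper_force: 0.0
```

>>> servo_tool:
  steps:
    - {"travel": [-29,-29,11],"angular": [0,0,0],"hand": 0}
    - {"travel": [-29,-29,11],"angular": [0,0,0],"hand": 0}
    - {"travel": [-29,-29,12],"angular": [0,0,0],"hand": 0}
    - {"travel": [-29,-29,11],"angular": [0,0,0],"hand": 0}
    - {"travel": [-29,-29,12],"angular": [0,0,0],"hand": 0}
    - {"travel": [0,0,0],"angular": [0,0,0],"hand": 0}
    - {"travel": [0,0,0],"angular": [0,0,0],"hand": 0}

```text
t: 4.1
ee_pos: [0.43, -0.5215, 0.2186]
eef_rot: [[-0.988, 0.151, -0.001], [0.151, 0.988, 0.002], [0.001, 0.001, -1.0]]
wrist_force: [0.4, -0.7, 0.8]
opening: 0.0878
gripper_force: 0.0
```

```bash
python3 - <<'E'
from h import *
s=env.get_state(); print(s["t"],np.round(s["ee_pos"],3),np.round(s["q"],2),np.round(s["eef_rot"],3).tolist())
p=env.camera_params("wrist"); im=env.camera("wrist")
for t in ("dock","paddle","paddle_tip","paddle_grip"):
    r=env.spot_point("wrist",t); print(t,[(np.round(d["xyz"],4).tolist(),round(d["conf"],2)) for d in r[:2]])
yaw=np.radians(171.3); tp=(.391,-.520); dk=(.527,-.541)
polys=[(fr(*dk,yaw,[(47.5,-26,64),(47.5,26,64),(-47.5,26,64),(-47.5,-26,64),(47.5,-26,64)]),(0,255,255)),
(fr(*tp,yaw,[(0,-20,0),(0,20,0),(0,20,44),(0,-20,44),(0,-20,0)]),(0,255,0)),(fr(*tp,yaw,[(0,0,70),(-91,0,40)]),(0,0,255))]
cv2.imwrite("pics/w1.png",crop(im,p,polys,0,0,640,400,1.2))
E
```

```text
4.1 [ 0.43  -0.521  0.219] [-0.9   0.59  1.56  0.    0.99 -2.32] [[-0.988, 0.151, -0.001], [0.151, 0.988, 0.002], [0.001, 0.001, -1.0]]
dock [([0.5227, -0.5388, -0.002], 0.88)]
paddle [([0.3924, -0.5135, 0.0038], 0.87), ([0.4658, -0.301, 0.0136], 0.16)]
paddle_tip [([0.3897, -0.5208, 0.0003], 0.66)]
paddle_grip [([0.3913, -0.5182, 0.0014], 0.3)]
```

View pics/w1.png

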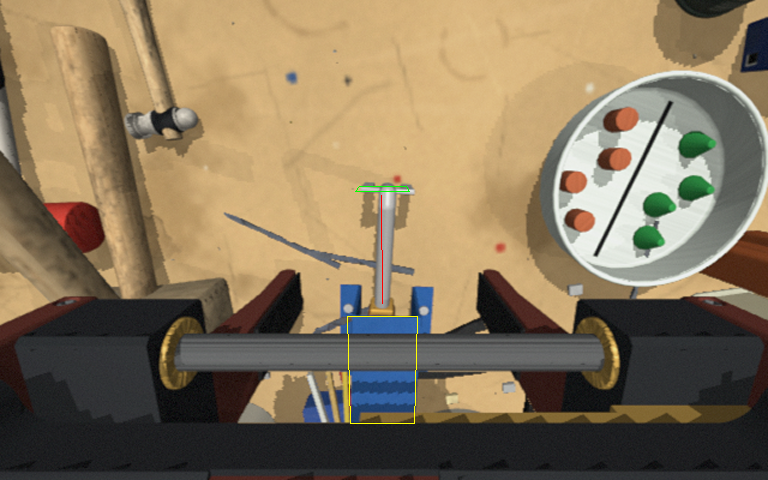

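The wrist view puts the neck from (388,195) to (381,305), within about 2 mm of the model. I'll descend and close on it.

>>> servo_tool:
  steps:
    - {"travel": [-3,-2,34],"angular": [0,0,0.01],"hand": 0}
    - {"travel": [-3,-2,34],"angular": [0,0,0],"hand": 0}
    - {"travel": [0,0,20],"angular": [0,0,0],"hand": 60}
    - {"travel": [0,0,14],"angular": [0,0,0],"hand": 120}
    - {"travel": [0,0,0],"angular": [0,0,0],"hand": 255}
    - {"travel": [0,0,0],"angular": [0,0,0],"hand": 255}
    - {"travel": [0,0,0],"angular": [0,0,0],"hand": 255}
    - {"travel": [0,0,0],"angular": [0,0,0],"hand": 255}
    - {"travel": [0,0,0],"angular": [0,0,0],"hand": 255}
    - {"travel": [0,0,0],"angular": [0,0,0],"hand": 255}

```text
t: 5.35
ee_pos: [0.4356, -0.5267, 0.1183]
eef_rot: [[-0.987, 0.161, 0.001], [0.161, 0.987, -0.001], [-0.001, -0.001, -1.0]]
wrist_force: [0.7, 0.6, 0.2]
opening: 0.0275
gripper_force: 0.0
```

>>> servo_tool:
  steps:
    - {"travel": [0,0,0],"angular": [0,0,0],"hand": 255}
    - {"travel": [0,0,0],"angular": [0,0,0],"hand": 255}
    - {"travel": [0,0,0],"angular": [0,0,0],"hand": 255}
    - {"travel": [0,0,0],"angular": [0,0,0],"hand": 255}

```text
t: 5.75
ee_pos: [0.4355, -0.5265, 0.1178]
eef_rot: [[-0.987, 0.161, -0.0], [0.161, 0.987, 0.0], [0.0, 0.0, -1.0]]
wrist_force: [-0.7, 1.5, 2.4]
opening: 0.0113
gripper_force: 29.9
```

>>> servo_tool:
  steps:
    - {"travel": [0,0,-2],"angular": [0,0,0],"hand": 255}
    - {"travel": [10,0,0],"angular": [0,0,0],"hand": 255}
    - {"travel": [15,0,0],"angular": [0,0,0],"hand": 255}
    - {"travel": [15,0,0],"angular": [0,0,0],"hand": 255}
    - {"travel": [15,0,0],"angular": [0,0,0],"hand": 255}
    - {"travel": [15,0,0],"angular": [0,0,0],"hand": 255}
    - {"travel": [15,0,0],"angular": [0,0,0],"hand": 255}
    - {"travel": [15,0,0],"angular": [0,0,0],"hand": 255}
    - {"travel": [12,0,0],"angular": [0,0,0],"hand": 255}
    - {"travel": [0,0,0],"angular": [0,0,0],"hand": 255}

```text
t: 6.75
ee_pos: [0.3232, -0.5081, 0.1196]
eef_rot: [[-0.987, 0.162, -0.001], [0.162, 0.987, 0.001], [0.001, 0.001, -1.0]]
wrist_force: [0.3, 0.4, -0.7]
opening: 0.0112
gripper_force: 29.9
```

```bash
python3 - <<'E'
from h import *
s=env.get_state(); print(s["t"],np.round(s["ee_pos"],3),np.round(s["q"],2),s["opening"])
im=env.camera("scene"); im2=env.camera("top")
for c in("scene","top"):
  for t in ("paddle","paddle_grip"):
    r=env.spot_point(c,t); print(t,[(np.round(d["xyz"],3).tolist(),round(d["conf"],2)) for d in r[:2]])
E
```

```text
6.75 [ 0.323 -0.508  0.12 ] [-1.02  0.64  1.77 -0.    0.73 -2.43] 0.011235668064798912
paddle [([0.282, -0.498, 0.003], 0.62), ([0.442, -0.36, 0.013], 0.43)]
paddle_grip [([0.413, -0.523, 0.026], 0.94), ([0.278, -0.496, 0.002], 0.34)]
paddle []
paddle_grip [([0.466, -0.3, 0.014], 0.71), ([0.413, -0.52, 0.027], 0.43)]
```

>>> servo_tool:
  steps:
    - {"travel": [0,0,-7],"angular": [0,0,0],"hand": 255}
    - {"travel": [10,10,-7],"angular": [0,0,0],"hand": 255}
    - {"travel": [15,16,0],"angular": [0,0,0],"hand": 255}
    - {"travel": [15,16,0],"angular": [0,0,0.05],"hand": 255}
    - {"travel": [0,0,0],"angular": [0,0,0.12],"hand": 255}
    - {"travel": [0,0,0],"angular": [0,0,0.13],"hand": 255}
    - {"travel": [0,0,0],"angular": [0,0,0.13],"hand": 255}
    - {"travel": [0,0,0],"angular": [0,0,0.13],"hand": 255}
    - {"travel": [0,0,0],"angular": [0,0,0.13],"hand": 255}
    - {"travel": [0,0,0],"angular": [0,0,0.13],"hand": 255}
    - {"travel": [0,0,0],"angular": [0,0,0.13],"hand": 255}
    - {"travel": [0,0,0],"angular": [0,0,0.1],"hand": 255}

```text
t: 8.25
ee_pos: [0.2927, -0.4608, 0.1342]
eef_rot: [[-0.347, 0.938, 0.0], [0.938, 0.347, -0.001], [-0.001, 0.0, -1.0]]
wrist_force: [-0.7, -0.4, -1.4]
opening: 0.0116
gripper_force: 29.9
```

>>> servo_tool:
  steps:
    - {"travel": [0,0,6],"angular": [0,0,0],"hand": 255}
    - {"travel": [0,0,6],"angular": [0,0,0],"hand": 255}
    - {"travel": [0,0,4],"angular": [0,0,0],"hand": 255}
    - {"travel": [0,0,0],"angular": [0,0,0],"hand": 255}
    - {"travel": [0,0,0],"angular": [0,0,0],"hand": 120}
    - {"travel": [0,0,0],"angular": [0,0,0],"hand": 120}
    - {"travel": [0,0,0],"angular": [0,0,0],"hand": 120}
    - {"travel": [0,0,0],"angular": [0,0,0],"hand": 120}
    - {"travel": [0,0,-25],"angular": [0,0,0],"hand": 120}
    - {"travel": [0,0,-35],"angular": [0,0,0],"hand": 120}
    - {"travel": [-20,0,-20],"angular": [0,0,0],"hand": 120}
    - {"travel": [-30,0,0],"angular": [0,0,0],"hand": 120}

```text
t: 9.45
ee_pos: [0.3104, -0.5082, 0.2009]
eef_rot: [[-0.352, 0.936, 0.002], [0.936, 0.352, -0.003], [-0.004, 0.001, -1.0]]
wrist_force: [0.9, 0.1, 0.5]
opening: 0.0463
gripper_force: 0.0
```

```bash
python3 - <<'E'
from h import *
s=env.get_state(); print(s["t"],np.round(s["ee_pos"],3),np.round(s["q"],2),np.round(s["eef_rot"],3).tolist(),s["opening"])
p=env.camera_params("wrist"); im=env.camera("wrist"); env.camera("scene"); env.camera("top")
for c in("wrist","scene","top"):
  for t in ("paddle_tip","paddle_grip"):
    r=env.spot_point(c,t); print(c,t,[(np.round(d["xyz"],4).tolist(),round(d["conf"],2)) for d in r[:2]])
a=.323+0.9+np.pi/2
yaw=np.arctan2(s["eef_rot"][1][0],s["eef_rot"][0][0]); tp=fr(.290,-.460,yaw,[(45,0,0)])[0]; print(np.degrees(yaw),tp)
polys=[(fr(tp[0],tp[1],yaw,[(0,-20,0),(0,20,0),(0,20,44),(0,-20,44),(0,-20,0)]),(0,255,0)),(fr(tp[0],tp[1],yaw,[(0,0,70),(-180,0,10)]),(0,0,255)),
(fr(tp[0],tp[1],yaw,[(-96,-11,48),(-96,11,48),(-180,11,20),(-180,-11,20),(-96,-11,48)]),(0,255,255))]
cv2.imwrite("pics/w2.png",crop(im,p,polys,0,0,640,400,1.2))
E
```

```text
9.45 [ 0.31  -0.508  0.201] [-1.04  0.51  1.76  0.    0.86 -1.4 ] [[-0.352, 0.936, 0.002], [0.936, 0.352, -0.003], [-0.004, 0.001, -1.0]] 0.0463259726255695
wrist paddle_tip [([0.2797, -0.4196, 0.0022], 0.59)]
wrist paddle_grip [([0.3198, -0.5448, 0.0198], 0.92)]
scene paddle_tip [([0.2812, -0.4144, 0.0002], 0.61)]
scene paddle_grip [([0.3242, -0.5436, 0.024], 0.67)]
top paddle_tip []
top paddle_grip []
110.60562837857243 [ 0.27416299 -0.41787888  0.        ]
```

View pics/w2.png

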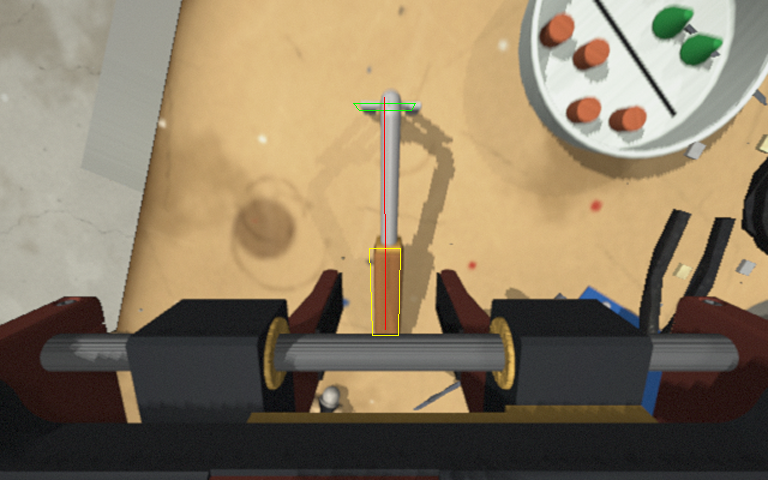

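The model matches within about 3 px: neck at column 391, grip at (388,290). I'll regrasp with the tool tilted 0.3 rad so it stands upright while stirring.

```bash
python3 - <<'E'
from h import *
yaw=110.4; gp=np.array([.323,-.546,.026]); n=R.from_euler('z',yaw,degrees=True).apply([-np.sin(.3),0,np.cos(.3)])
P=lambda d,pt: pose(*(gp+n*d),yaw,pt)
s=env.get_state(); p0=np.array(s["ee_pos"]); q=gp+n*.12
rows([pose(*(p0+(q-p0)*f),yaw,.3*f) for f in (.5,1)]+[P(d,.3) for d in (.1,.08,.068,.061)],120)
E
```

```text
[{"travel": [-39,-1,28],"angular": [0.0,0.15,0.0],"hand": 120},{"travel": [-42,0,22],"angular": [0.0,0.15,0.0],"hand": 120},{"travel": [0,0,20],"angular": [0.0,0.0,0.0],"hand": 120},{"travel": [0,0,20],"angular": [0.0,0.0,0.0],"hand": 120},{"travel": [0,0,12],"angular": [0.0,0.0,0.0],"hand": 120},{"travel": [0,0,7],"angular": [0.0,0.0,0.0],"hand": 120}]
```

>>> servo_tool:
  steps:
    - {"travel": [-39,-1,28],"angular": [0,0.15,0],"hand": 120}
    - {"travel": [-42,0,22],"angular": [0,0.15,0],"hand": 120}
    - {"travel": [0,0,0],"angular": [0,0,0],"hand": 120}
    - {"travel": [0,0,20],"angular": [0,0,0],"hand": 120}
    - {"travel": [0,0,20],"angular": [0,0,0],"hand": 120}
    - {"travel": [0,0,12],"angular": [0,0,0],"hand": 120}
    - {"travel": [0,0,7],"angular": [0,0,0],"hand": 120}
    - {"travel": [0,0,0],"angular": [0,0,0],"hand": 255}
    - {"travel": [0,0,0],"angular": [0,0,0],"hand": 255}
    - {"travel": [0,0,0],"angular": [0,0,0],"hand": 255}
    - {"travel": [0,0,0],"angular": [0,0,0],"hand": 255}
    - {"travel": [0,0,0],"angular": [0,0,0],"hand": 255}

```text
t: 11.1
ee_pos: [0.3302, -0.5644, 0.0864]
eef_rot: [[-0.336, 0.936, -0.103], [0.895, 0.351, 0.275], [0.294, 0.0, -0.956]]
wrist_force: [1.3, -1.0, 4.8]
opening: 0.0218
gripper_force: 29.9
```

```bash
cat >> h.py <<'E'
PAN=np.array([.418,-.3135]); PSI=64.5; REACH=.1245
def stir(x,y,z):
    "tool pose (level paddle) for tip at pan-centred world offset x,y and TCP height z"
    a=np.radians(PSI); return pose(PAN[0]+x-REACH*np.cos(a),PAN[1]+y-REACH*np.sin(a),z,PSI)
E
python3 - <<'E'
from h import *
s=env.get_state(); p0=np.array(s["ee_pos"]);y0=110.5
L=[pose(*(p0+[0,0,d]),y0,.297) for d in(.03,.06)]
a=p0+[0,0,.06]; b=stir(0,0,.205)[0]
for i in range(1,8): f=i/7; L.append(pose(*(a+(b-a)*f),y0+(PSI-y0)*f,.297*(1-f)))
rows(L,255)
E
```

```text
[{"travel": [9,0,-29],"angular": [0.0,0.0,0.0],"hand": 255},{"travel": [9,0,-28],"angular": [0.0,0.0,0.0],"hand": 255},{"travel": [18,12,-3],"angular": [-0.03,-0.04,0.11],"hand": 255},{"travel": [20,9,-4],"angular": [-0.03,-0.05,0.11],"hand": 255},{"travel": [20,8,-4],"angular": [-0.02,-0.04,0.12],"hand": 255},{"travel": [21,5,-5],"angular": [-0.02,-0.04,0.11],"hand": 255},{"travel": [21,3,-6],"angular": [-0.01,-0.04,0.11],"hand": 255},{"travel": [21,0,-6],"angular": [-0.01,-0.05,0.12],"hand": 255},{"travel": [20,-2,-8],"angular": [0.0,-0.04,0.11],"hand": 255}]
```

>>> servo_tool:
  steps:
    - {"travel": [9,0,-29],"angular": [0,0,0],"hand": 255}
    - {"travel": [9,0,-28],"angular": [0,0,0],"hand": 255}
    - {"travel": [18,12,-3],"angular": [-0.03,-0.04,0.11],"hand": 255}
    - {"travel": [20,9,-4],"angular": [-0.03,-0.05,0.11],"hand": 255}
    - {"travel": [20,8,-4],"angular": [-0.02,-0.04,0.12],"hand": 255}
    - {"travel": [21,5,-5],"angular": [-0.02,-0.04,0.11],"hand": 255}
    - {"travel": [21,3,-6],"angular": [-0.01,-0.04,0.11],"hand": 255}
    - {"travel": [21,0,-6],"angular": [-0.01,-0.05,0.12],"hand": 255}
    - {"travel": [20,-2,-8],"angular": [0,-0.04,0.11],"hand": 255}
    - {"travel": [0,0,0],"angular": [0,0,0],"hand": 255}

```text
t: 12.1
ee_pos: [0.3641, -0.4235, 0.2051]
eef_rot: [[0.428, 0.904, 0.0], [0.904, -0.428, -0.0], [-0.0, 0.0, -1.0]]
wrist_force: [-0.3, -0.1, -1.2]
opening: 0.0221
gripper_force: 29.9
```

```bash
python3 - <<'E'
from h import *
s=env.get_state(); print(s["t"],np.round(s["ee_pos"],3),np.round(s["q"],2),np.round(s["eef_rot"],3).tolist(),s["opening"])
e=np.array(s["ee_pos"]); M=np.array(s["eef_rot"]); tip=e+M@[.1245,0,.061+.068]; print("model tip",tip.round(3))
p=env.camera_params("wrist"); im=env.camera("wrist"); ims=env.camera("scene"); ps=env.camera_params("scene")
for c in("wrist","scene"):
  for t in ("paddle_tip","paddle_grip","pan"):
    r=env.spot_point(c,t); print(c,t,[(np.round(d["xyz"],4).tolist(),round(d["conf"],2)) for d in r[:2]])
Z=R.from_matrix(M)*R.from_matrix(np.diag([1,-1,-1]))*R.from_euler('y',.3)
g=lambda P: tip+Z.apply(np.array(P)/1000)
polys=[(g([(0,-20,0),(0,20,0),(0,20,44),(0,-20,44),(0,-20,0)]),(0,255,0)),(g([(0,0,70),(-180,0,10)]),(0,0,255)),
 (fr(*PAN,np.radians(-25.5),[(-68,0,4),(68,0,4)]),(255,0,255))]
a=crop(im,p,polys,150,0,450,280,.9*800/405/1.6); b=crop(ims,ps,polys,150,80,220,180,2.5)
h=min(a.shape[0],300)
b=cv2.resize(b,(int(b.shape[1]*300/b.shape[0]),300)); a=cv2.resize(a,(int(a.shape[1]*300/a.shape[0]),300))
o=np.hstack([a[:, :],b])[:, :]; k=min(1,800/o.shape[1]); cv2.imwrite("pics/m3.png",cv2.resize(o,None,fx=k,fy=k)); print(o.shape)
E
```

```text
12.1 [ 0.364 -0.424  0.205] [-0.88  0.46  1.84 -0.    0.84 -0.44] [[0.428, 0.904, 0.0], [0.904, -0.428, -0.0], [-0.0, 0.0, -1.0]] 0.022089084317635843
model tip [ 0.417 -0.311  0.076]
wrist paddle_tip []
wrist paddle_grip [([0.3654, -0.4229, 0.1369], 0.83), ([0.4359, -0.2895, 0.016], 0.34)]
wrist pan [([0.4199, -0.3137, -0.0065], 0.82), ([0.438, -0.2873, 0.0137], 0.4)]
scene paddle_tip [([0.419, -0.3145, 0.073], 0.61)]
scene paddle_grip [([0.3644, -0.4202, 0.1382], 0.73)]
scene pan [([0.4199, -0.3128, -0.0001], 0.85)]
(300, 848, 3)
```

View pics/m3.png

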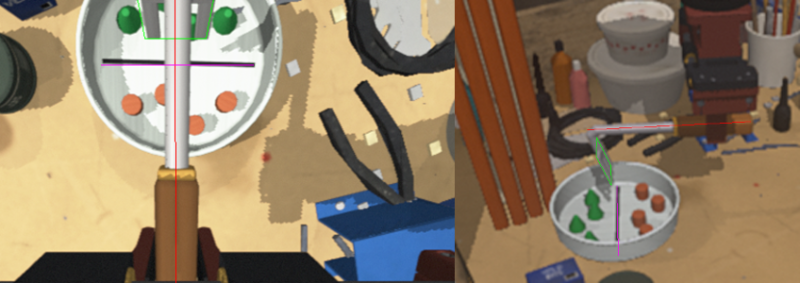

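The wrist view shows the blade over the middle of the pan with the line overlay on the painted line. I'll lower it along the clear line, move out to a 40 mm radius and start clockwise.

>>> servo_tool:
  steps:
    - {"travel": [-2,2,15],"angular": [0,0,0],"hand": 255}
    - {"travel": [0,0,20],"angular": [0,0,0],"hand": 255}
    - {"travel": [0,0,20],"angular": [0,0,0],"hand": 255}
    - {"travel": [0,0,12],"angular": [0,0,0],"hand": 255}
    - {"travel": [0,13,0],"angular": [0,0,0],"hand": 255}
    - {"travel": [0,13,0],"angular": [0,0,0],"hand": 255}
    - {"travel": [0,14,0],"angular": [0,0,0],"hand": 255}

```text
t: 13.2
ee_pos: [0.4026, -0.4468, 0.138]
eef_rot: [[0.429, 0.903, 0.002], [0.903, -0.429, -0.002], [-0.001, 0.002, -1.0]]
wrist_force: [-0.1, -0.1, -1.3]
opening: 0.0218
gripper_force: 29.9
```

>>> servo_tool:
  steps:
    - {"travel": [-10.4,-1.4,0],"angular": [0,0,0],"hand": 255}
    - {"travel": [-9.7,-4,0],"angular": [0,0,0],"hand": 255}
    - {"travel": [-8.2,-6.3,0],"angular": [0,0,0],"hand": 255}
    - {"travel": [-6.3,-8.2,0],"angular": [0,0,0],"hand": 255}
    - {"travel": [-4,-9.7,0],"angular": [0,0,0],"hand": 255}
    - {"travel": [-1.4,-10.4,0],"angular": [0,0,0],"hand": 255}
    - {"travel": [1.4,-10.4,0],"angular": [0,0,0],"hand": 255}
    - {"travel": [4,-9.7,0],"angular": [0,0,0],"hand": 255}
    - {"travel": [6.3,-8.2,0],"angular": [0,0,0],"hand": 255}
    - {"travel": [8.2,-6.3,0],"angular": [0,0,0],"hand": 255}
    - {"travel": [9.7,-4,0],"angular": [0,0,0],"hand": 255}
    - {"travel": [10.4,-1.4,0],"angular": [0,0,0],"hand": 255}

```text
t: 14.4
ee_pos: [0.3283, -0.4098, 0.1371]
eef_rot: [[0.428, 0.904, -0.001], [0.904, -0.428, 0.001], [0.0, -0.001, -1.0]]
wrist_force: [0.3, -0.5, -0.8]
opening: 0.0216
gripper_force: 29.9
```

```bash
cat > pcs.py <<'E'
from h import *
import sys
s=env.get_state(); print(s["t"],np.round(s["ee_pos"],4),s["opening"],np.round(s["wrist_force"],1))
A=R.from_euler('z',25.5,degrees=True)
c=np.array([.4185,-.3135,0])
for cam in sys.argv[1:]:
    env.camera(cam)
    for t in ("cone1","stub1"):
        print(cam,t,[(*(A.apply(np.array(d["xyz"])-c)*1000).round().astype(int).tolist(),round(d["conf"],2)) for d in env.spot_point(cam,t)[:6]])
    r=env.spot_point(cam,"paddle_tip"); print([(A.apply(np.array(d["xyz"])-c)*1000).round() for d in r[:1]])
E
python3 pcs.py scene wrist
```

```text
14.4 [ 0.3283 -0.4098  0.1371] 0.021647713329157485 [ 0.3 -0.5 -0.8]
scene cone1 [(40, 36, 10, 0.55), (-40, 38, 13, 0.5), (10, 28, 18, 0.49), (-7, 51, 14, 0.41)]
scene stub1 [(19, -57, 16, 0.56), (-28, 13, 10, 0.4)]
[array([-38.,   1.,  10.])]
wrist cone1 []
wrist stub1 [(11, -55, 13, 0.84), (-59, -16, 10, 0.72), (34, -56, 13, 0.55)]
[]
```

>>> servo_tool:
  steps:
    - {"travel": [10.4,1.4,0],"angular": [0,0,0],"hand": 255}
    - {"travel": [9.7,4,0],"angular": [0,0,0],"hand": 255}
    - {"travel": [8.2,6.3,0],"angular": [0,0,0],"hand": 255}
    - {"travel": [6.3,8.2,0],"angular": [0,0,0],"hand": 255}
    - {"travel": [4,9.7,0],"angular": [0,0,0],"hand": 255}
    - {"travel": [1.4,10.4,0],"angular": [0,0,0],"hand": 255}
    - {"travel": [-1.4,10.4,0],"angular": [0,0,0],"hand": 255}
    - {"travel": [-4,9.7,0],"angular": [0,0,0],"hand": 255}
    - {"travel": [-6.3,8.2,0],"angular": [0,0,0],"hand": 255}
    - {"travel": [-8.2,6.3,0],"angular": [0,0,0],"hand": 255}
    - {"travel": [-9.7,4,0],"angular": [0,0,0],"hand": 255}
    - {"travel": [-10.4,1.4,0],"angular": [0,0,0],"hand": 255}

```text
t: 16.0
ee_pos: [0.4009, -0.4466, 0.137]
eef_rot: [[0.429, 0.903, 0.001], [0.903, -0.429, -0.0], [0.0, 0.001, -1.0]]
wrist_force: [0.1, -0.5, -1.1]
opening: 0.0222
gripper_force: 30.0
```

>>> servo_tool:
  steps:
    - {"travel": [-10.4,-1.4,0],"angular": [0,0,0],"hand": 255}
    - {"travel": [-9.7,-4,0],"angular": [0,0,0],"hand": 255}
    - {"travel": [-8.2,-6.3,0],"angular": [0,0,0],"hand": 255}
    - {"travel": [-6.3,-8.2,0],"angular": [0,0,0],"hand": 255}
    - {"travel": [-4,-9.7,0],"angular": [0,0,0],"hand": 255}
    - {"travel": [-1.4,-10.4,0],"angular": [0,0,0],"hand": 255}
    - {"travel": [1.4,-10.4,0],"angular": [0,0,0],"hand": 255}
    - {"travel": [4,-9.7,0],"angular": [0,0,0],"hand": 255}
    - {"travel": [6.3,-8.2,0],"angular": [0,0,0],"hand": 255}
    - {"travel": [8.2,-6.3,0],"angular": [0,0,0],"hand": 255}
    - {"travel": [9.7,-4,0],"angular": [0,0,0],"hand": 255}
    - {"travel": [10.4,-1.4,0],"angular": [0,0,0],"hand": 255}

```text
t: 17.2
ee_pos: [0.3289, -0.4105, 0.1374]
eef_rot: [[0.429, 0.903, 0.001], [0.903, -0.429, -0.001], [-0.0, 0.001, -1.0]]
wrist_force: [0.4, -0.2, -1.1]
opening: 0.0217
gripper_force: 30.0
```

>>> servo_tool:
  steps:
    - {"travel": [10.4,1.4,0],"angular": [0,0,0],"hand": 255}
    - {"travel": [9.7,4,0],"angular": [0,0,0],"hand": 255}
    - {"travel": [8.2,6.3,0],"angular": [0,0,0],"hand": 255}
    - {"travel": [6.3,8.2,0],"angular": [0,0,0],"hand": 255}
    - {"travel": [4,9.7,0],"angular": [0,0,0],"hand": 255}
    - {"travel": [1.4,10.4,0],"angular": [0,0,0],"hand": 255}
    - {"travel": [-1.4,10.4,0],"angular": [0,0,0],"hand": 255}
    - {"travel": [-4,9.7,0],"angular": [0,0,0],"hand": 255}
    - {"travel": [-6.3,8.2,0],"angular": [0,0,0],"hand": 255}
    - {"travel": [-8.2,6.3,0],"angular": [0,0,0],"hand": 255}
    - {"travel": [-9.7,4,0],"angular": [0,0,0],"hand": 255}
    - {"travel": [-10.4,1.4,0],"angular": [0,0,0],"hand": 255}

```text
t: 18.4
ee_pos: [0.4, -0.4457, 0.1367]
eef_rot: [[0.428, 0.904, -0.002], [0.904, -0.428, 0.002], [0.001, -0.002, -1.0]]
wrist_force: [-2.7, 1.1, 0.7]
opening: 0.0217
gripper_force: 30.0
```

```bash
python3 pcs.py scene wrist
```

```text
18.4 [ 0.4    -0.4457  0.1367] 0.02171283305270042 [-2.7  1.1  0.7]
scene cone1 [(63, 9, 11, 0.51), (8, 62, 13, 0.48), (-7, -48, 17, 0.42)]
scene stub1 [(28, 46, 13, 0.58), (23, -58, 14, 0.54), (6, -64, 15, 0.51), (40, -127, 73, 0.49)]
[array([38.,  4., 16.])]
wrist cone1 [(-13, -44, 16, 0.61), (61, 8, 17, 0.56)]
wrist stub1 [(25, -60, 15, 0.89), (-60, -5, 10, 0.63)]
[array([ 191., -253.,   -5.])]
```

>>> servo_tool:
  steps:
    - {"travel": [-10.4,-1.4,0],"angular": [0,0,0],"hand": 255}
    - {"travel": [-9.7,-4,0],"angular": [0,0,0],"hand": 255}
    - {"travel": [-8.2,-6.3,0],"angular": [0,0,0],"hand": 255}
    - {"travel": [-6.3,-8.2,0],"angular": [0,0,0],"hand": 255}
    - {"travel": [-4,-9.7,0],"angular": [0,0,0],"hand": 255}
    - {"travel": [-1.4,-10.4,0],"angular": [0,0,0],"hand": 255}
    - {"travel": [1.4,-10.4,0],"angular": [0,0,0],"hand": 255}
    - {"travel": [4,-9.7,0],"angular": [0,0,0],"hand": 255}
    - {"travel": [6.3,-8.2,0],"angular": [0,0,0],"hand": 255}
    - {"travel": [8.2,-6.3,0],"angular": [0,0,0],"hand": 255}
    - {"travel": [9.7,-4,0],"angular": [0,0,0],"hand": 255}
    - {"travel": [10.4,-1.4,0],"angular": [0,0,0],"hand": 255}

```text
t: 20.0
ee_pos: [0.3298, -0.4114, 0.1378]
eef_rot: [[0.43, 0.903, 0.003], [0.903, -0.43, -0.003], [-0.001, 0.004, -1.0]]
wrist_force: [4.0, -3.9, -1.1]
opening: 0.022
gripper_force: 30.2
```

>>> servo_tool:
  steps:
    - {"travel": [10.4,1.4,0],"angular": [0,0,0],"hand": 255}
    - {"travel": [9.7,4,0],"angular": [0,0,0],"hand": 255}
    - {"travel": [8.2,6.3,0],"angular": [0,0,0],"hand": 255}
    - {"travel": [6.3,8.2,0],"angular": [0,0,0],"hand": 255}
    - {"travel": [4,9.7,0],"angular": [0,0,0],"hand": 255}
    - {"travel": [1.4,10.4,0],"angular": [0,0,0],"hand": 255}
    - {"travel": [0,0,0],"angular": [0,0,0],"hand": 255}

```text
t: 20.7
ee_pos: [0.3835, -0.3931, 0.1373]
eef_rot: [[0.428, 0.904, 0.001], [0.904, -0.428, -0.001], [-0.0, 0.002, -1.0]]
wrist_force: [0.3, -0.5, -1.0]
opening: 0.022
gripper_force: 30.0
```

```bash
python3 pcs.py scene wrist; python3 - <<'E'
from h import *
im=env.camera("wrist"); p=env.camera_params("wrist"); ims=env.camera("scene"); ps=env.camera_params("scene")
polys=[(fr(.4185,-.3135,np.radians(-25.5),[(-68,0,4),(68,0,4)]),(255,0,255))]
a=crop(im,p,polys,220,0,240,200,2); b=crop(ims,ps,polys,200,170,110,90,400/90)
cv2.imwrite("pics/m4.png",cv2.resize(np.hstack([a,cv2.resize(b,(489,400))]),None,fx=.82,fy=.82))
E
```

```text
20.7 [ 0.3835 -0.3931  0.1373] 0.02197586600769093 [ 0.3 -0.5 -1. ]
scene cone1 [(-10, -50, 18, 0.66), (63, 4, 14, 0.54), (13, 63, 14, 0.49)]
scene stub1 [(18, -57, 12, 0.64), (32, 46, 10, 0.45), (9, -62, 17, 0.41)]
[array([ 3., 43., 16.])]
wrist cone1 [(-43, 44, 13, 0.66), (58, 4, 13, 0.59), (-15, -44, 16, 0.49)]
wrist stub1 [(25, -57, 12, 0.85), (-63, 14, 10, 0.8), (34, 48, 14, 0.78)]
[]
```

View pics/m4.png

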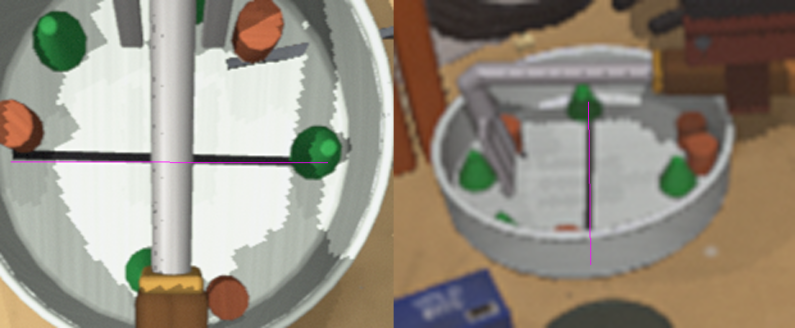

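The pictures show cones and cylinders on both sides of the line, and all 8 pieces are in the pan: cones at (-43,44), (13,63), (62,4), (-13,-47), cylinders at (-63,14), (32,46), (25,-57), (9,-63) mm. I'll lift out and lay the paddle back on the free bench.

```bash
python3 - <<'E'
from h import *
s=env.get_state(); p0=np.array(s["ee_pos"]);y1=110.5
L=[pose(*(p0+[0,0,d]),64.6,0) for d in(.02,.045,.07)]
a=p0+[0,0,.07]; e=np.array([.3302,-.5644,.0868]); b=e+[0,0,.05]
for i in range(1,9): f=i/8; L.append(pose(*(a+(b-a)*f),64.6+(y1-64.6)*f,.297*f))
L+=[pose(*(e+[0,0,d]),y1,.297) for d in(.03,.015,.005,0)]
rows(L,255)
E
```

```text
[{"travel": [0,0,-20],"angular": [0.0,0.0,0.0],"hand": 255},{"travel": [0,0,-25],"angular": [0.0,0.0,0.0],"hand": 255},{"travel": [0,0,-25],"angular": [0.0,0.0,0.0],"hand": 255},{"travel": [-22,3,9],"angular": [0.0,0.04,-0.1],"hand": 255},{"travel": [-23,2,8],"angular": [0.01,0.03,-0.1],"hand": 255},{"travel": [-23,-1,7],"angular": [0.01,0.04,-0.1],"hand": 255},{"travel": [-23,-4,6],"angular": [0.01,0.04,-0.1],"hand": 255},{"travel": [-23,-5,6],"angular": [0.02,0.03,-0.1],"hand": 255},{"travel": [-22,-8,5],"angular": [0.02,0.04,-0.1],"hand": 255},{"travel": [-22,-10,4],"angular": [0.02,0.04,-0.09],"hand": 255},{"travel": [-21,-11,3],"angular": [0.03,0.04,-0.1],"hand": 255},{"travel": [-6,0,19],"angular": [0.0,0.0,0.0],"hand": 255}]
[{"travel": [-4,0,15],"angular": [0.0,0.0,0.0],"hand": 255},{"travel": [-3,0,9],"angular": [0.0,0.0,0.0],"hand": 255},{"travel": [-1,0,5],"angular": [0.0,0.0,0.0],"hand": 255}]
```

>>> servo_tool:
  steps:
    - {"travel": [0,0,-20],"angular": [0,0,0],"hand": 255}
    - {"travel": [0,0,-25],"angular": [0,0,0],"hand": 255}
    - {"travel": [0,0,-25],"angular": [0,0,0],"hand": 255}
    - {"travel": [-22,3,9],"angular": [0,0.04,-0.1],"hand": 255}
    - {"travel": [-23,2,8],"angular": [0.01,0.03,-0.1],"hand": 255}
    - {"travel": [-23,-1,7],"angular": [0.01,0.04,-0.1],"hand": 255}
    - {"travel": [-23,-4,6],"angular": [0.01,0.04,-0.1],"hand": 255}
    - {"travel": [-23,-5,6],"angular": [0.02,0.03,-0.1],"hand": 255}
    - {"travel": [-22,-8,5],"angular": [0.02,0.04,-0.1],"hand": 255}
    - {"travel": [-22,-10,4],"angular": [0.02,0.04,-0.09],"hand": 255}
    - {"travel": [-21,-11,3],"angular": [0.03,0.04,-0.1],"hand": 255}
    - {"travel": [-6,0,19],"angular": [0,0,0],"hand": 255}

```text
t: 22.4
ee_pos: [0.3308, -0.5686, 0.1174]
eef_rot: [[-0.336, 0.936, -0.104], [0.895, 0.351, 0.273], [0.293, -0.002, -0.956]]
wrist_force: [0.9, -0.5, -1.4]
opening: 0.0218
gripper_force: 30.0
```

>>> servo_tool:
  steps:
    - {"travel": [-4,0,15],"angular": [0,0,0],"hand": 255}
    - {"travel": [-3,0,9],"angular": [0,0,0],"hand": 255}
    - {"travel": [-1,0,4],"angular": [0,0,0],"hand": 255}
    - {"travel": [0,0,0],"angular": [0,0,0],"hand": 255}

```text
t: 22.8
ee_pos: [0.3305, -0.563, 0.0876]
eef_rot: [[-0.334, 0.936, -0.107], [0.894, 0.351, 0.279], [0.299, -0.002, -0.954]]
wrist_force: [-0.2, 0.1, -1.4]
opening: 0.0216
gripper_force: 30.0
```

```bash
python3 pcs.py scene
```

```text
22.8 [ 0.3305 -0.563   0.0876] 0.02158831813306899 [-0.2  0.1 -1.4]
scene cone1 [(62, 6, 10, 0.66), (-9, -49, 16, 0.63), (7, 64, 16, 0.47)]
scene stub1 [(6, -65, 16, 0.62), (22, -57, 12, 0.56), (34, 47, 8, 0.47), (192, -156, 2, 0.33)]
[array([ -83., -152.,    6.])]
```

>>> servo_tool:
  steps:
    - {"travel": [0,0,1],"angular": [0,0,0],"hand": 255}
    - {"travel": [0,0,0],"angular": [0,0,0],"hand": 150}
    - {"travel": [0,0,0],"angular": [0,0,0],"hand": 110}
    - {"travel": [0,0,0],"angular": [0,0,0],"hand": 110}
    - {"travel": [0,0,0],"angular": [0,0,0],"hand": 110}
    - {"travel": [0,0,0],"angular": [0,0,0],"hand": 110}
    - {"travel": [0,0,-15],"angular": [0,0,0],"hand": 110}
    - {"travel": [0,0,-30],"angular": [0,0,0],"hand": 110}
    - {"travel": [0,0,-40],"angular": [0,0,0],"hand": 110}
    - {"travel": [0,0,-40],"angular": [0,0,0],"hand": 110}
    - {"travel": [0,0,-20],"angular": [0,0,0],"hand": 110}
    - {"travel": [0,0,0],"angular": [0,0,0],"hand": 110}

```text
t: 24.2
ee_pos: [0.3469, -0.6065, 0.2302]
eef_rot: [[-0.336, 0.936, -0.102], [0.896, 0.351, 0.271], [0.289, -0.001, -0.957]]
wrist_force: [0.4, 0.7, 0.7]
opening: 0.0501
gripper_force: 0.0
```

```bash
python3 pcs.py scene wrist top; python3 - <<'E'
from h import *
ims=env.camera("scene"); ps=env.camera_params("scene")
polys=[(fr(.4185,-.3135,np.radians(-25.5),[(-68,0,4),(68,0,4)]),(255,0,255))]
cv2.imwrite("pics/f.png",crop(ims,ps,polys,170,100,240,200,3))
E
```

```text
24.2 [ 0.3469 -0.6065  0.2302] 0.050069950383423385 [0.4 0.7 0.7]
scene cone1 [(60, 5, 12, 0.63), (11, 60, 16, 0.55)]
scene stub1 [(21, -57, 13, 0.55), (36, 44, 12, 0.52), (5, -61, 14, 0.51), (-84, -152, 0, 0.44)]
[array([ -85., -154.,   -2.])]
wrist cone1 [(58, 4, 13, 0.81), (-15, -42, 16, 0.56)]
wrist stub1 [(35, 46, 11, 0.79), (3, -65, 12, 0.54), (24, -56, 13, 0.49)]
[array([ -86., -157.,    4.])]
top cone1 [(8, 60, 12, 0.57), (-48, 43, 14, 0.41), (57, 2, 17, 0.37), (2, -1, 3, 0.3)]
top stub1 [(35, 41, 16, 0.55), (28, -58, 12, 0.51), (-67, 9, 20, 0.5), (4, -63, 14, 0.41)]
[array([ 200., -159.,   -1.])]
```

View pics/f.png

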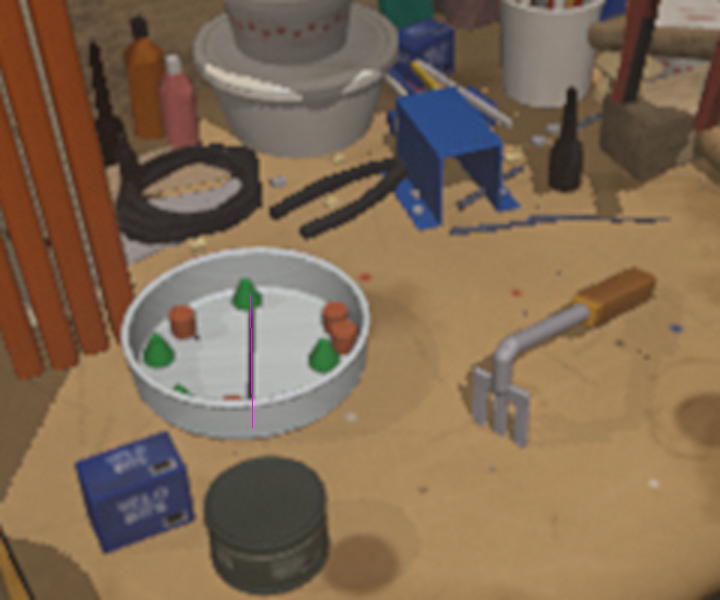

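The final view shows the paddle free on the bench at (560,350), both kinds of piece on each side of the line at (250,340), and the bystanders in place. I'll hand it in.

```bash
python3 -c "
from cell import env
print(env.close_job())"
```

```text
the job is handed in; nothing more can be done
None
```

Job handed in after about 24 s of robot time, with no verdict returned: I pulled the paddle out by its neck, retook it by the grip and stirred about 2.75 clockwise turns. Cones and cylinders ended on both sides of the line with all 8 pieces in the pan, and the paddle lies free on the bench.

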